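# Find the register hole with the pin

## Task

Take the orange-headed register pin out of its wooden stand and set its tip gently down on the dark inked plate in the frame's window, close to the wooden frame. Slide the tip lightly across the plate until it drops into the unmarked blind hole, seat the pin fully home and let it go standing there upright. Never bear hard on the plate with the pin, and leave the ink tub, tape roll and squeegee where they are.

Things in the scene. Friction and masses are not known exactly. Their poses are not given: they have to be found in the camera images.
- pin: Loose register pin, 56 to 112 g: round steel shaft, 10 mm wide, 52 mm long, the last 3 mm tapering to a 6 mm wide flat tip; above it a square orange plastic grip 22 x 22 mm, 52 to 88 mm above the tip, its flats square to the pin's x and y. Origin: the tip's end, on the axis; z runs up the pin to the grip. Starts upright in the stand, tip 10 mm above the table.
- pin_stand: Fixed wooden block 60 x 60 x 30 mm, origin at the centre of its underside; one hole 11.5 mm wide and 20 mm deep in the middle of its top, in which the pin stands loosely. Pull the pin straight up.
- frame: Fixed register frame of dark wood, 158 mm (x) x 228 mm (y) x 24 mm high, origin: centre of its underside. A window 80 mm (x) x 110 mm (y) in its middle shows the dark blue-green register plate: rigid, clamped, slippery (friction about 0.2), top 18 mm above the origin, 6 mm below the frame's top. Over 40 N from the pin spoils it; 4 to 10 N is plenty for sliding, 10 to 15 N for seating.
- window (a point): Window's centre, on the plate's top; axes as the frame's. The plate's only hole has its centre anywhere within 10 mm in x and 20 mm in y of this point; elsewhere the plate is solid. Hole: round, 11 mm wide, 14 mm deep, sharp rim, dark as the plate; round spots are flat ink stains. A tip sliding over it drops in and is stopped by its side. Fully home, the pin's tip is 14 mm below this point.
- ink_tub: Bystander: closed ochre ink tub with a white lid, 84 mm wide, 85 mm high, loose; origin at the centre of its underside. It stands on one side of the frame and the pin stand on the other.
- tape: Bystander: roll of pale yellow masking tape lying flat, 100 mm wide, 25 mm high, loose; origin at the centre of its underside.
- squeegee: Bystander: wooden squeegee standing on its handle, 30 mm (x) x 160 mm (y) x 113 mm high with the black rubber blade on top, loose; origin at the centre of its underside.
There are look-alikes about, which are no part of the job. There is more than one size of the pin; the one meant has the size given above.

How it is judged:
By the outcome, as a careful person would: the job done as asked, in the order asked, and still so for the second after the job is handed in, with the robot touching nothing.
It also fails if it takes over 72 s, if anything falls off the work surface, if the arm or the gripper's body presses on something with over 40 N, if the wrist force passes 120 N, or if a joint passes its speed limit or range.

## Robot

A 6-joint arm with a two-finger parallel gripper is mounted at the origin on the work surface. World frame = base frame: x ahead of the robot, y to its left, z up, the work surface at z = 0. Lengths are in mm, angles in rad, forces in N, time in s.
With the tool pointing down it reaches from about 275 to 850 mm from the base axis. Payload 19 kg.
Tool frame: the origin (TCP) lies on the centre line of the jaws, within the pads' length; the fingertips stand 19 mm ahead of it and the grasp point (between the pads) is the TCP; z points along the fingers, y is the line along which they close (so a half turn about z gives the same grasp; the last joint's range is limited). The gripper opens to 85 mm and grips with 20 to 120 N. Pads are 22 mm wide; open, the fingers measure 114 mm over their backs; the gripper's body (76 mm by 85 mm) begins 54 mm behind the grasp point. The pads swing forward as they close: fully open they stand 13 mm farther back than shut.
Start: joints at [1.023, 0.15, 1.437, -0, 1.554, -0.134], TCP at [231.204, 526.438, 250.267] pointing down, gripper open.
Joint ranges: [-2.8, 2.8], [-0.68, 2.1], [0.12, 2.68], [-1.39, 4.53], [0.16, 2.79], [-2.81, 2.81]. Speed limits (rad/s): [1.89, 1.89, 2.22, 3.01, 3.01, 3.01].

## Interface

Orientations are given as a rotation vector (axis times angle).
In Python, from station import robot, capture, calibration, finish_job, find_in, spot_point gives the robot as it stands.
- The arm moves only by the shell command python3 -m handwheel 'ROWS' [OPENING]. ROWS is text: rows parted by semicolons, each of 4 numbers parted by spaces: the shift along the tool's x, y, z in units of 30 mm (1.0 is 30 mm), then the turn about the tool's z in units of 5 degrees (1.0 is 5 degrees). In form: x y z spin; .... A call has 1 to 8 rows; each row shifts and turns the commanded pose from where the row before left it, along the tool's axes as they then stand; what a row does not reach is not made up. A row lasts 1/10 s, in which the tool goes at most 50 mm and 8.59 degrees, less where a joint would pass 70% of its speed; a pose out of reach is approached as far as the arm can. A call is refused whole if a number of a shift passes 1 or a number of a turn 1, either way. A call with a gripper value outside its range is refused whole. OPENING is the closure, from -1 (fully open) to 1 (shut), set as the call begins (- or left out, the last holds). The fingers move at their own pace and stop on an object; the grip force is fixed at half the most. Time passes only in rows, so rows that do not move let the fingers close. It gives the time, the measured TCP pose, the force, the opening and the grip force at its end, in the units of the state.
- robot.state(): the state, without advancing time (a new reading comes with each control period).
- capture(name): name is "scene" or "top"; returns (picture, depth): 400x640x3 uint8, red, green, blue; 400x640 float32, mm along the optical axis (not along the pixel's ray), 0 where there is no reading.
- calibration(name): a dict with "K" (3x3 intrinsics, pixels), "eye" and "orientation" of the camera in the world. Camera axes: x right, y down, z forward; pixel columns grow to the right and rows downward; lengths in mm; the calibration is good to about 2 mm. A picture is of the moment at which its call begins. calibration takes no time and is no camera call.
- finish_job(): hands the job in; it is judged then, once.
Trained networks look in the newest picture that a camera, given by its name, has taken for a name from the list of things; names that differ only in an ending like _2 or _b are one class to them, and where a whole thing is asked for, a point or a joint stands for the part that bears it (a point fixed in the world has none). Each returns a list of dicts, best first, with "score" (0 to 1); they miss things now and then, are a little off and sometimes report something else, mostly with a low value. They report only what shows in the picture. A call takes as long as a camera call. They do not tell look-alikes from the thing itself.
- find_in(name, camera): "at" ([x, y, z] in mm, in world coordinates, good to about 4 mm: the middle of the surface that is visible of it).
- spot_point(name, camera): "at" ([x, y, z] in mm, in world coordinates, good to about 4 mm: a listed point, or the origin of a listed thing).
The state is a dict: "time": time; "joint_pos": joint angles; "qd": joint speeds; "tau": joint torques, N m; "ee_pos": TCP position; "tool_rot": TCP orientation; "ft_force": force on the tool from outside, world axes, zero at the start; "ft_torque": the same for the moment, N m; "finger_gap": opening from 0.0 (shut) to 1.0 (fully open); "grip_force": force on a finger pad.
Only numpy, scipy, OpenCV 4.12 (cv2) and the standard library are available. Lean on these libraries where they do the work, as an engineer would, in place of code of your own. Each camera call takes 0.05 s, during which the arm holds its last target. There are 200 camera calls.

## Working session

There is one attempt and no reset: what is moved stays moved. The work goes in short steps, Python scripts to look and compute and a shell command to move; the robot and the scene stay as the last step left them, time stands still between calls to the robot, and variables do not carry over. Pictures are saved under pics/ and viewed, at most 10 in all, crops included, and the job is handed in when it is done.

```bash
mkdir -p pics; ls; cat > h.py <<'E'
import numpy as np, cv2
from scipy.spatial.transform import Rotation as R
from station import robot, capture, calibration, finish_job, find_in, spot_point
def save(n,p,box=None,s=1):
    p=p[...,::-1]
    if box: p=p[box[1]:box[3],box[0]:box[2]]
    if s!=1: p=cv2.resize(p,None,fx=s,fy=s,interpolation=cv2.INTER_CUBIC)
    cv2.imwrite('pics/'+n+'.png',p)
def cam(n):
    c=calibration(n);o=np.array(c['orientation'],float)
    M=R.from_rotvec(o).as_matrix() if o.shape==(3,) else o
    return np.array(c['K']),np.array(c['eye']),M
def proj(n,p):
    K,e,M=cam(n);q=K@(M.T@(np.array(p)-e));return q[:2]/q[2]
def onz(n,u,v,z):
    K,e,M=cam(n);d=M@np.linalg.solve(K,[u,v,1]);return e+d*(z-e[2])/d[2]
def dep(n,u,v,d):
    K,e,M=cam(n);return e+M@np.linalg.solve(K,[u,v,1])*d
E
python3 - <<'E'
from h import *
np.set_printoptions(precision=1,suppress=True)
for n in ['scene','top']:
    p,d=capture(n);save(n,p);np.save(n+'_d.npy',d);print(n,calibration(n))
    for t in ['pin','pin_stand','frame','window','ink_tub','tape','squeegee']:
        for f in (find_in,spot_point):
            try:
                for r in f(t,n)[:4]: print(t,f.__name__,round(r['score'],2),np.array(r['at']),proj(n,r['at']))
            except Exception as ex: print(t,f.__name__,ex)
print(robot.state())
E
```

```text
pics
scene {'K': array([[490.2,   0. , 312.2],
       [  0. , 490.2, 203.4],
       [  0. ,   0. ,   1. ]]), 'eye': array([1153.4, -116.6,  836.7]), 'orientation': array([-2. , -1.6,  0.6])}
pin call 0.7 [460.3 320.9  96.7] [432.  123.9]
pin call 0.6 [402.3 169.8  48.1] [355.9 135.1]
pin call 0.56 [458.5 236.4  81.2] [394.  135.9]
pin call 0.8 [454.4 327.1  -1. ] [426.1 152.6]
pin call 0.78 [456.9 240.8   8.8] [391.9 157.8]
pin call 0.45 [394.6 168.5   2.6] [353.3 146.9]
pin_stand call 0.92 [467.7 234.4  31.2] [392.1 155. ]
pin_stand call 0.65 [450.4 243.4   0.9] [391.6 157.9]
frame call 0.88 [563.    0.5  30.6] [300.7 210.4]
window call 0.9 [558.1   5.   28. ] [302.3 208.9]
window call 0.76 [549.    3.2  22.6] [300.5 207.3]
ink_tub call 0.76 [ 530.1 -244.3   71.5] [174.4 211.6]
ink_tub call 0.85 [ 504.4 -244.8    0.3] [181.2 222.4]
ink_tub call 0.23 [549.4   3.9  23.7] [300.8 207. ]
tape call 0.95 [777.3 178.1  25.6] [421.6 281.1]
tape call 0.81 [774.4 182.5  -2.9] [420.7 286.5]
squeegee call 0.55 [ 747.3 -139.3   80.6] [246.1 293.9]
squeegee call 0.82 [ 734.9 -143.    -1.4] [248.4 
[... 787 characters left out ...]
k_tub call 0.75 [ 497.7 -239.    83.3] [432.  239.9]
ink_tub call 0.58 [ 501.2 -253.6   -1.8] [428.8 239.1]
tape call 0.84 [765.  179.5  26.1] [260.1 136.8]
tape call 0.62 [761.1 182.6  -0.3] [260.3 140.8]
squeegee call 0.62 [ 724.5 -135.3   89.1] [386.9 145.9]
squeegee call 0.88 [ 735.8 -139.8    4.3] [383.2 149.3]
{'time': 1.5, 'joint_pos': array([ 1. ,  0.2,  1.4,  0. ,  1.6, -0.1]), 'qd': array([-0.,  0., -0., -0.,  0., -0.]), 'tau': array([ -0. , -71.3, -57.1,  -0. ,   0. ,   0. ]), 'ee_pos': array([231.2, 526.4, 250.2]), 'tool_rot': array([-0.6, -3.1,  0. ]), 'ft_force': array([ 0.5, -0.2,  0.2]), 'ft_torque': array([ 0., -0.,  0.]), 'grip_force': 0.0, 'finger_gap': 1.0005914463274246}
```

View pics/scene.png

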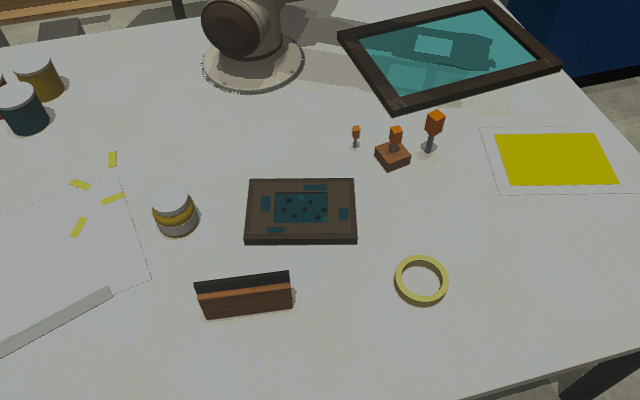

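View pics/top.png

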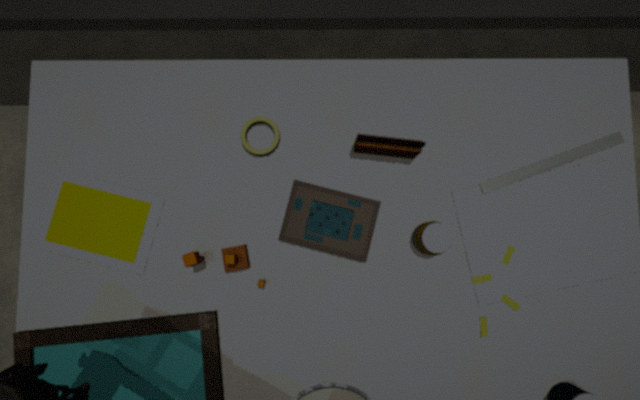

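The three pins in the scene view are a short one at (356,132), the one in the stand at (395,138), and a long one free-standing at (434,122). In the top view they are at (262,284), (232,259) and (193,260). I choose the middle one, since it's the only one in the stand. The frame is centred at (301,211) in the scene view and (330,221) in the top view, and it's turned slightly. Next I'll measure and check with a close crop.

```bash
python3 - <<'E'
from h import *
np.set_printoptions(precision=2,suppress=True)
T=cv2.imread('pics/top.png');S=cv2.imread('pics/scene.png')
a=cv2.resize(T[225:300,175:275],(400,300),interpolation=cv2.INTER_CUBIC);b=cv2.resize(S[100:175,345:445],(400,300),interpolation=cv2.INTER_CUBIC)
c=cv2.resize(T[170:270,265:395],(390,300),interpolation=cv2.INTER_CUBIC);d=cv2.resize(S[170:250,240:364],(410,300)[:2],interpolation=cv2.INTER_CUBIC)
cv2.imwrite('pics/c1.png',np.vstack([np.hstack([a,b]),np.hstack([c,d])]))
def tri(u,v):
    A=[];B=[]
    for n,p in(('top',u),('scene',v)):
        K,e,M=cam(n);r=M@np.linalg.solve(K,[*p,1]);r/=np.linalg.norm(r);P=np.eye(3)-np.outer(r,r);A.append(P);B.append(P@e)
    x=np.linalg.lstsq(np.vstack(A),np.hstack(B),rcond=None)[0];return x
# world points via depth
for n in('top','scene'):
    D=np.load(n+'_d.npy');K,e,M=cam(n);v,u=np.mgrid[:400,:640]
    W=e+(np.stack([(u-K[0,2])/K[0,0],(v-K[1,2])/K[1,1],np.ones_like(u)],-1)*D[...,None])@M.T
    I=cv2.cvtColor(T if n=='top' else S,cv2.COLOR_BGR2HSV)
    near=lambda x,y,r:(np.hypot(W[...,0]-x,W[...,1]-y)<r)&(D>0)
    org=(I[...,0]<16)&(I[...,1]>170)
    for nm,x,y in(('stand',456,237),('big',457,325),('small',395,170)):
        m=near(x,y,40)&org&(W[...,2]>40); q=W[m]
        if len(q):print(n,nm,len(q),'z',np.percentile(q[:,2],[5,50,95]),q.mean(0),'px',u[m].mean(),v[m].mean())
        zt=np.percentile(q[:,2],95) if len(q) else 0
        m=near(x,y,40)&(W[...,2]>zt-8);q=W[m][:,:2].astype(np.float32)
        if len(q)>3:print('   top',len(q),cv2.minAreaRect(q))
    m=near(456,237,50)&(W[...,2]>20)&(W[...,2]<40);print(n,'standtop',cv2.minAreaRect(W[m][:,:2].astype(np.float32)),np.median(W[m][:,2]))
    m=near(548,3,150)&(W[...,2]>12)&(W[...,2]<40);print(n,'frame',cv2.minAreaRect(W[m][:,:2].astype(np.float32)),np.percentile(W[m][:,2],[10,50,90]))
    for nm,x,y in(('tub',502,-245),('sq',736,-140),('tape',765,180)):
        m=near(x,y,100)&(W[...,2]>12);print(nm,cv2.minAreaRect(W[m][:,:2].astype(np.float32)),W[m][:,2].max())
E
```

```text
top stand 23 z [63.1  79.23 93.12] [456.56 231.35  79.54] px 234.43478260869566 258.17391304347825
   top 90 ((454.9902038574219, 240.01837158203125), (20.546152114868164, 18.90131950378418), 89.76514434814453)
top big 62 z [ 78.43 105.89 118.52] [456.95 318.44 102.89] px 195.08064516129033 258.4193548387097
   top 168 ((455.7213439941406, 328.4802551269531), (29.214750289916992, 28.98299217224121), 19.70846176147461)
   top 777 ((395.1024475097656, 170.4677276611328), (77.25386810302734, 78.88117218017578), 89.34334564208984)
top standtop ((455.3014831542969, 240.96299743652344), (59.917274475097656, 61.06342697143555), 10.743572235107422) 29.936070591273506
top frame ((549.46826171875, 3.4728012084960938), (228.2109375, 158.19073486328125), 75.25286865234375) [17.45 23.19 26.28]
tub ((502.07232666015625, -246.00778198242188), (81.5656967163086, 77.08566284179688), 0.2885996699333191) 90.25796082497186
sq ((733.7766723632812, -140.71612548828125), (159.59085083007812, 31.843814849853516), 83.3216323852539) 118.11602479828548
tape ((768.8231201171875, 180.7196502685547), (97.79021453
[... 638 characters left out ...]
6797), (15.997751235961914, 18.833629608154297), 74.33419036865234)
scene standtop ((455.1383056640625, 241.44647216796875), (63.75849151611328, 62.9880256652832), 11.794540405273438) 29.31972335428452
scene frame ((548.414794921875, 4.0493927001953125), (228.2696533203125, 163.35641479492188), 75.38235473632812) [17.34 23.31 25.61]
tub ((507.42376708984375, -249.43601989746094), (83.39067840576172, 79.76376342773438), 70.06858825683594) 89.92988275336972
sq ((739.4412841796875, -141.58935546875), (160.36183166503906, 22.06633949279785), 83.24308776855469) 117.36787894140593
tape ((770.109375, 181.05499267578125), (98.07135009765625, 100.19098663330078), 65.96588897705078) 29.154687697033978
```

View pics/c1.png

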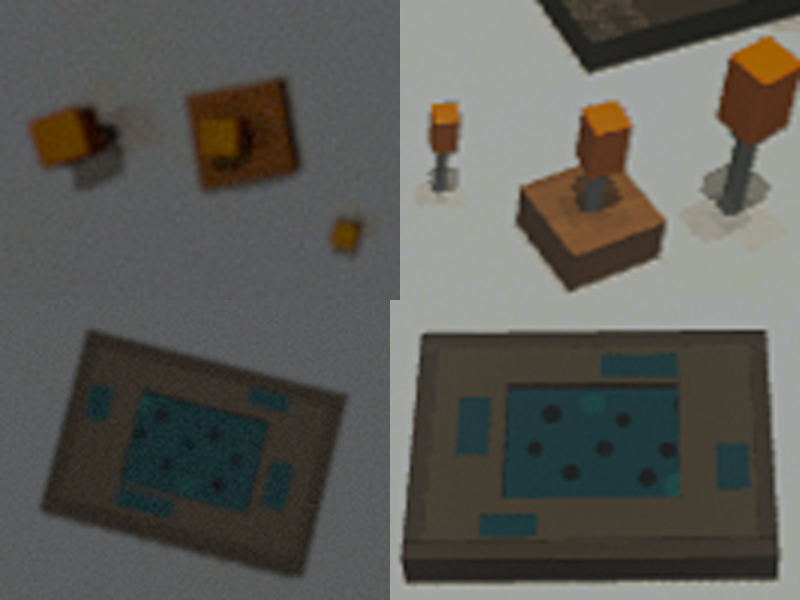

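The close crop confirms the choice. The pin in the stand is at (232,259) in the top view, with its shaft in the block, a mid-sized head and its flats along world x/y. The frame's window shows several dark round spots that can't be told apart by eye. One more measurement: averaged depth over the plate, along with the pin's yaw.

```bash
python3 - <<'E'
from h import *
np.set_printoptions(precision=1,suppress=True,linewidth=200)
th=np.deg2rad(-14.7);ex=np.array([np.cos(th),np.sin(th)]);ey=np.array([-ex[1],ex[0]]);c=np.array([549,3.8])
for n in('top','scene'):
    P=[capture(n) for _ in range(14)]
    D=np.array([d for _,d in P]);I=np.mean([p for p,_ in P],0)
    D=np.where(D>0,D,np.nan);D=np.nanmedian(D,0)
    K,e,M=cam(n);v,u=np.mgrid[:400,:640]
    W=e+(np.stack([(u-K[0,2])/K[0,0],(v-K[1,2])/K[1,1],np.ones_like(u)],-1)*D[...,None])@M.T
    q=W[...,:2]-c;lx=q@ex;ly=q@ey
    m=(abs(lx)<24)&(abs(ly)<36)
    z=W[...,2][m];print(n,'plate z',np.median(z),z.std())
    for i in np.argsort(z)[:10]:print('  low',z[i],lx[m][i],ly[m][i])
    m=(np.hypot(W[...,0]-455,W[...,1]-241)<20)&(W[...,2]>88)
    print('pin',cv2.minAreaRect(W[m][:,:2].astype(np.float32)),np.median(W[m][:,2]))
    # image of window in local coords, intensity
    X,Y=np.meshgrid(np.arange(-40,40,.25),np.arange(-55,55,.25))
    G=c+X[...,None]*ex+Y[...,None]*ey;G=np.dstack([G,np.full(X.shape,18.)])
    Q=(G-e)@M@K.T;uv=(Q[...,:2]/Q[...,2:]).astype(np.float32)
    w=cv2.remap(I.astype(np.float32),uv,None,cv2.INTER_CUBIC)
    g=cv2.GaussianBlur(w.sum(2),(0,0),6)
    f=(cv2.erode(g,np.ones((41,41)))==g)&(abs(X)<36)&(abs(Y)<50)
    for y,x in np.argwhere(f):print('  dark',X[y,x],Y[y,x],w[y,x],g[y,x])
print(robot.state()['time'])
E
```

```text
top plate z 18.01647742548937 2.275797399625124
  low 2.8169567465834007 3.7015482244573463 5.799558415122533
  low 2.8413542283926745 4.917317757108947 11.43448462187419
  low 2.843448238418432 -0.08960017037862472 10.155263231872903
  low 3.2351759190808025 3.0290923711172857 8.299297799471367
  low 3.6398052408837884 4.286328673774766 3.310078071475339
  low 3.646451186652712 6.145482177973767 6.4439884650851464
  low 3.689713516005895 1.781466842808179 2.6732190186227887
  low 3.972734978630342 1.1195771483565968 5.170515794364316
  low 3.973108282388239 -2.0222021265057277 7.0269053028048605
  low 4.243295890206809 5.459544914127243 8.942993497006631
pin ((454.9681701660156, 239.97671508789062), (20.27893829345703, 18.880773544311523), 89.67356872558594) 98.1002050684404
  dark -31.5 -44.0 [21.  44.6 46.4] 114.21674
  dark 19.25 -42.0 [22.3 45.3 47.3] 116.932724
  dark 2.5 -36.5 [19.6 27.8 28.5] 82.37555
  dark -20.5 -26.25 [21.  25.4 26.2] 74.62712
  dark -7.0 -16.25 [21.8 44.5 46.2] 114.34783
  dark 19.75 -14.25 [23.4 27.4 29.5] 83.17008
  dark -32.25 -12.5 [22.5 44.6 46.6] 11
[... 1038 characters left out ...]
5.1903076171875, 241.17758178710938), (21.053098678588867, 21.615419387817383), 89.95089721679688) 97.25853737566399
  dark 0.5 -36.5 [30.3 33.7 33.4] 97.37367
  dark -21.25 -27.5 [30.7 33.6 33.3] 98.34524
  dark -7.5 -17.75 [30.8 55.7 59.9] 146.7576
  dark 17.0 -13.5 [29.  33.4 32.9] 94.356865
  dark -14.25 -5.75 [30.7 55.8 59.7] 146.73982
  dark 29.5 0.0 [29.2 56.3 60.2] 145.61192
  dark 1.25 6.25 [29.1 35.3 35. ] 98.986046
  dark -32.25 11.75 [31.6 56.1 60.3] 148.61761
  dark 17.25 13.0 [29.5 55.5 60.1] 145.93214
  dark 30.0 13.0 [29.2 56.3 60. ] 145.84079
  dark -18.0 19.0 [29.9 33.2 32.6] 97.09974
  dark 21.25 34.0 [29.7 33.8 33.6] 96.45361
  dark 2.0 46.75 [30.6 33.2 33.7] 95.91856
2.9
```

The hole shows up in depth, about 14 mm below the plate near frame-local (2, 7). The spot at about (6,6) in the top view and (1,6) in the scene view is that hole; the others are flat. Next I'll turn the tool square to the pin.

```bash
python3 -m handwheel '0 0 0 -1;0 0 0 -1;0 0 0 -1;0 0 0 -1;0 0 0 0' -0.2; python3 - <<'E'
from h import *
s=robot.state();print(s['time'],s['ee_pos'],R.from_rotvec(s['tool_rot']).as_matrix().round(3),s['finger_gap'])
E
```

```text
time: 3.4
ee_pos: [231.2, 526.4, 250.3]
tool_rot: [-0.099, -3.14, 0.0]
ft_force: [-0.2, 0.1, -0.2]
finger_gap: 0.6
grip_force: 0.0
3.4 [231.21619949 526.44244092 250.30349318] [[-0.998  0.063 -0.   ]
 [ 0.063  0.998 -0.   ]
 [ 0.    -0.    -1.   ]] 0.599703083075106
```

```bash
python3 -m handwheel '0 0 0 -0.72;-0.3 -0.4 0 0;-0.75 -0.95 0 0;-0.75 -0.95 0 0;-0.75 -0.95 0 0;-0.75 -0.95 0 0;-0.75 -0.95 0 0;-0.75 -0.95 0 0'; python3 -m handwheel '-0.75 -0.95 0 0;-0.75 -0.95 0 0;-0.7 -0.9 0 0;-0.5 -0.63 0 0;0 0 0 0;0 0 0 0'
```

```text
time: 4.2
ee_pos: [375.7, 341.2, 250.4]
tool_rot: [0.009, 3.141, -0.0]
ft_force: [0.3, 0.5, -0.7]
finger_gap: 0.603
grip_force: 0.0
time: 4.8
ee_pos: [455.8, 239.3, 250.3]
tool_rot: [-0.009, -3.141, 0.0]
ft_force: [-0.8, -0.2, -1.5]
finger_gap: 0.601
grip_force: 0.0
```

```bash
python3 -m handwheel '0.02 0.05 0.5 0;0 0 0.9 0;0 0 0.9 0;0 0 0.9 0;0 0 0.9 0;0 0 0.9 0;0 0 0.5 0;0 0 0.18 0'; python3 -m handwheel '0 0 0 0;0 0 0 0'; python3 -m handwheel '0 0 0 0;0 0 0 0;0 0 0 0;0 0 0 0;0 0 0 0' 1
```

```text
time: 5.6
ee_pos: [453.8, 241.9, 78.5]
tool_rot: [-0.004, -3.139, 0.001]
ft_force: [-0.6, 0.5, -0.6]
finger_gap: 0.599
grip_force: 0.0
time: 5.8
ee_pos: [455.3, 242.0, 80.8]
tool_rot: [0.003, 3.141, 0.001]
ft_force: [1.1, 0.2, -0.1]
finger_gap: 0.599
grip_force: 0.0
time: 6.3
ee_pos: [455.4, 241.7, 80.6]
tool_rot: [0.003, 3.141, 0.0]
ft_force: [-2.0, -0.9, 6.5]
finger_gap: 0.251
grip_force: 59.3
```

```bash
python3 -m handwheel '0 0 -0.1 0;0 0 -0.2 0;0 0 -0.3 0;0 0 -0.4 0;0 0 -0.4 0;0 0 -0.4 0;0 0 0 0;0 0 0 0'; python3 - <<'E'
from h import *
p,_=capture('scene');save('lift',p,(330,60,450,180),4);p,_=capture('top');print(robot.state()['ft_force'])
for n in('scene','top'):print([(round(r['score'],2),np.round(r['at'])) for r in find_in('pin',n)])
E
```

```text
time: 7.1
ee_pos: [455.1, 241.6, 134.1]
tool_rot: [0.003, 3.141, 0.0]
ft_force: [0.8, -0.1, -1.1]
finger_gap: 0.25
grip_force: 58.6
[ 0.15425116 -0.19025525 -1.08295367]
[(0.85, array([460., 322.,  96.])), (0.7, array([463., 239., 130.])), (0.7, array([404., 169.,  52.]))]
[(0.53, array([396., 171.,  66.]))]
```

View pics/lift.png

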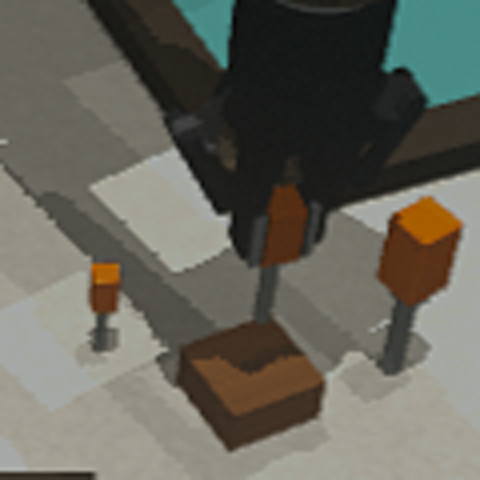

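The pin is held upright and clear of the stand; in the crop its shaft is at (265,290). The short and long pins are undisturbed. I'll carry it to the window's far end.

```bash
python3 -m handwheel '-0.2 -0.4 0 0;-0.45 -0.8 0 0;-0.55 -0.95 0 0;-0.55 -1 0 0;-0.55 -1 0 0;-0.55 -1 0 0;-0.48 -0.9 0 0;-0.25 -0.44 0 0'; python3 -m handwheel '0 0 0 0.9;0 0 0 1;0 0 0 1;0 0 0 0;0 0 0 0'; python3 - <<'E'
from h import *
s=robot.state();print(R.from_rotvec(s['tool_rot']).as_matrix().round(3),s['ft_force'])
q=s['ee_pos'][:2]-[549,3.8];th=np.deg2rad(-14.7);print(q@[np.cos(th),np.sin(th)],q@[-np.sin(th),np.cos(th)])
p,_=capture('scene');save('over',p,(230,110,380,260),4)
E
```

```text
time: 8.1
ee_pos: [562.9, 43.9, 133.5]
tool_rot: [-0.006, -3.141, 0.001]
ft_force: [0.7, 0.4, -0.9]
finger_gap: 0.247
grip_force: 58.8
time: 8.6
ee_pos: [562.0, 46.7, 133.8]
tool_rot: [-0.395, -3.116, 0.0]
ft_force: [-0.0, 0.1, -1.7]
finger_gap: 0.245
grip_force: 58.7
[[-0.968  0.249 -0.   ]
 [ 0.249  0.968 -0.   ]
 [ 0.    -0.    -1.   ]] [-0.00684661  0.10904581 -1.6567375 ]
1.6986442114924785 44.82603920369321
```

View pics/over.png

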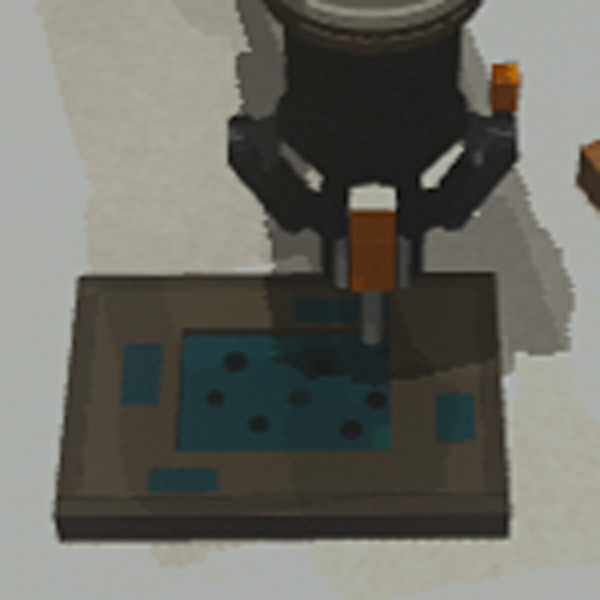

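The pin hangs over the window's right end with its tip at crop (372,345). The hole spot is at (300,397). Lowering now.

```bash
python3 -m handwheel '0 0 0.3 0;0 0 0.4 0;0 0 0.4 0;0 0 0.2 0;0 0 0.07 0;0 0 0 0;0 0 0 0'; python3 -m handwheel '0 0 0.03 0;0 0 0 0'; python3 -m handwheel '0 0 0.03 0;0 0 0 0'
```

```text
time: 9.35
ee_pos: [562.3, 46.7, 93.1]
tool_rot: [0.399, 3.116, -0.0]
ft_force: [-0.5, 0.0, -0.7]
finger_gap: 0.249
grip_force: 58.7
time: 9.55
ee_pos: [562.2, 46.7, 92.1]
tool_rot: [0.399, 3.116, -0.0]
ft_force: [-0.5, 0.1, -1.0]
finger_gap: 0.249
grip_force: 58.7
time: 9.75
ee_pos: [562.1, 46.7, 91.0]
tool_rot: [-0.399, -3.116, 0.0]
ft_force: [-0.9, 0.2, -1.9]
finger_gap: 0.248
grip_force: 58.7
```

```bash
python3 -m handwheel '0 0 0.03 0;0 0 0 0'|sed -n 2,4p; python3 -m handwheel '0 0 0.02 0;0 0 0 0'|sed -n 2,4p;python3 -m handwheel '0 0 0.015 0;0 0 0 0'|sed -n 2,4p
```

```text
ee_pos: [562.0, 46.7, 90.0]
tool_rot: [-0.399, -3.116, 0.0]
ft_force: [0.1, -0.0, -1.6]
ee_pos: [562.0, 46.7, 89.4]
tool_rot: [-0.399, -3.116, 0.0]
ft_force: [0.6, 0.3, -1.4]
ee_pos: [562.1, 46.7, 89.0]
tool_rot: [-0.399, -3.116, 0.0]
ft_force: [-0.1, 0.2, -1.2]
```

```bash
python3 -m handwheel '0 0 0.015 0;0 0 0 0'|sed -n 2,4p; python3 -m handwheel '0 0 0.015 0;0 0 0 0'|sed -n 2,4p
```

```text
ee_pos: [562.1, 46.7, 88.6]
tool_rot: [0.399, 3.116, -0.0]
ft_force: [-0.4, 0.3, 0.6]
ee_pos: [562.2, 46.7, 88.4]
tool_rot: [0.399, 3.116, 0.0]
ft_force: [-0.8, 1.0, 3.2]
```

```bash
python3 -m handwheel '0 0 0.01 0;0 0 0 0'|sed -n 2,4p
```

```text
ee_pos: [562.2, 46.7, 88.1]
tool_rot: [0.399, 3.116, 0.0]
ft_force: [-0.4, 1.3, 5.7]
```

In contact at about 6 N. Sliding towards the hole.

```bash
python3 -m handwheel '0 -0.05 0 0;0 -0.1 0 0;0 -0.1 0 0;0 -0.1 0 0;0 0 0 0'|sed -n 2,4p; python3 -m handwheel '0 -0.1 0 0;0 -0.1 0 0;0 -0.1 0 0;0 -0.1 0 0;0 -0.1 0 0;0 0 0 0'|sed -n 2,4p
```

```text
ee_pos: [559.7, 36.2, 88.3]
tool_rot: [0.4, 3.115, -0.0]
ft_force: [-0.1, -1.0, 6.6]
ee_pos: [556.0, 21.6, 88.4]
tool_rot: [0.4, 3.115, -0.001]
ft_force: [-0.5, -1.1, 7.1]
```

```bash
for i in 1; do python3 -m handwheel '0 -0.07 0 0;0 -0.07 0 0;0 -0.07 0 0;0 -0.05 0 0;0 0 0 0'|sed -n 2,4p; done; python3 -m handwheel '0 -0.05 0 0;0 -0.05 0 0;0 0 0 0'|sed -n 2,4p
```

```text
ee_pos: [553.9, 14.2, 88.2]
tool_rot: [0.399, 3.115, -0.0]
ft_force: [-0.8, -0.8, 4.5]
ee_pos: [552.6, 11.4, 87.4]
tool_rot: [-0.399, -3.115, 0.0]
ft_force: [-0.0, -0.1, -0.6]
```

The force vanished and z fell at (552.6, 11.4), so the tip is over the hole. I'll lower gently to confirm.

```bash
python3 -m handwheel '0 0 0.03 0;0 0 0 0'|sed -n 2,4p; python3 -m handwheel '0 0 0.03 0;0 0 0 0'|sed -n 2,4p
```

```text
ee_pos: [552.8, 11.6, 86.7]
tool_rot: [-0.399, -3.116, 0.0]
ft_force: [0.0, -0.9, -0.5]
ee_pos: [553.0, 11.5, 86.0]
tool_rot: [0.399, 3.116, -0.0]
ft_force: [1.0, -0.9, -0.8]
```

```bash
python3 -m handwheel '0 -0.04 0 0;0 0 0 0'|sed -n 2,4p; python3 -m handwheel '0 -0.03 0.02 0;0 0 0 0'|sed -n 2,4p
```

```text
ee_pos: [552.5, 10.4, 86.0]
tool_rot: [-0.399, -3.116, 0.0]
ft_force: [-0.3, 0.7, -0.6]
ee_pos: [552.6, 9.6, 85.5]
tool_rot: [0.4, 3.116, 0.0]
ft_force: [2.8, 0.8, -1.5]
```

```bash
python3 -m handwheel '0 0 0.04 0;0 0 0 0'|sed -n 2,4p; python3 -m handwheel '0 0 0.04 0;0 0 0 0;0 0 0 0'|sed -n 2,4p
```

```text
ee_pos: [552.6, 9.7, 84.2]
tool_rot: [0.399, 3.116, 0.0]
ft_force: [3.6, 2.4, -2.0]
ee_pos: [552.6, 9.7, 83.0]
tool_rot: [0.399, 3.116, 0.0]
ft_force: [4.4, 1.7, -2.7]
```

```bash
python3 -m handwheel '-0.02 0.015 0.03 0;0 0 0 0'|sed -n 2,4p; python3 -m handwheel '0 0 0.06 0;0 0 0.04 0;0 0 0 0'|sed -n 2,4p
```

```text
ee_pos: [552.9, 9.8, 81.9]
tool_rot: [-0.399, -3.115, 0.0]
ft_force: [1.2, 1.6, -1.0]
ee_pos: [553.0, 9.8, 78.9]
tool_rot: [-0.399, -3.116, 0.0]
ft_force: [2.0, 1.7, -1.6]
```

```bash
python3 -m handwheel '0 0 0.06 0;0 0 0.06 0;0 0 0 0'|sed -n 2,4p; python3 -m handwheel '0 0 0.03 0;0 0 0 0'|sed -n 2,4p
```

```text
ee_pos: [553.0, 9.8, 75.3]
tool_rot: [-0.399, -3.116, 0.0]
ft_force: [2.3, 0.9, -1.6]
ee_pos: [553.1, 9.8, 74.7]
tool_rot: [-0.399, -3.116, 0.0]
ft_force: [2.6, 0.6, 0.6]
```

```bash
python3 -m handwheel '0 0 0.02 0;0 0 0 0'|sed -n 2,4p; python3 -m handwheel '0 0 0.02 0;0 0 0 0'|sed -n 2,4p
```

```text
ee_pos: [553.2, 9.8, 74.5]
tool_rot: [0.399, 3.116, -0.0]
ft_force: [-0.8, 0.5, 6.4]
ee_pos: [553.4, 9.7, 74.3]
tool_rot: [0.399, 3.115, -0.0]
ft_force: [-1.8, 0.6, 11.2]
```

The pin is home: 14.2 mm below plate contact, at about 12 N. Next I'll relieve the load, release, and rise.

```bash
python3 -m handwheel '0 0 -0.03 0;0 0 -0.01 0;0 0 0 0'|sed -n 2,4p; python3 -m handwheel '0 0 0 0;0 0 0 0;0 0 0 0;0 0 0 0;0 0 0 0' -0.2; python3 -m handwheel '0 0 -0.1 0;0 0 -0.4 0;0 0 -0.9 0;0 0 -0.9 0;0 0 -0.9 0;0 0 -0.7 0;0 0 0 0;0 0 0 0'; python3 - <<'E'
from h import *
np.set_printoptions(precision=1,suppress=True)
p,D=capture('scene');save('end',p,(150,90,450,310),2)
K,e,M=cam('scene');v,u=np.mgrid[:400,:640]
W=e+(np.stack([(u-K[0,2])/K[0,0],(v-K[1,2])/K[1,1],np.ones_like(u)],-1)*D[...,None])@M.T
H=cv2.cvtColor(p,cv2.COLOR_RGB2HSV);m=(H[...,0]<16)&(H[...,1]>170)&(np.hypot(W[...,0]-553,W[...,1]-10)<30)&(W[...,2]>40)
print(np.percentile(W[m],[2,50,98],axis=0))
for t in('ink_tub','tape','squeegee'):print(t,[np.array(r['at']) for r in spot_point(t,'scene')[:1]])
print([(r['score'],np.array(r['at'])) for r in spot_point('pin','scene')])
E
```

```text
ee_pos: [553.1, 9.8, 74.6]
tool_rot: [0.399, 3.116, -0.0]
ft_force: [0.8, 0.1, 1.3]
time: 16.35
ee_pos: [553.1, 9.8, 74.6]
tool_rot: [-0.399, -3.116, 0.0]
ft_force: [-0.1, 0.3, -0.3]
finger_gap: 0.597
grip_force: 0.0
time: 17.15
ee_pos: [553.2, 9.9, 192.3]
tool_rot: [0.399, 3.115, -0.0]
ft_force: [-0.4, 0.3, -0.3]
finger_gap: 0.602
grip_force: 0.0
[[548.    5.8  59. ]
 [565.1  16.3  84.5]
 [569.2  29.   93.5]]
ink_tub [array([ 503.9, -246.3,    1.5])]
tape [array([770.7, 181.8,   2.3])]
squeegee [array([ 736.9, -140.6,    0.5])]
[(0.59, array([457.7, 329.9,   1.5])), (0.53, array([554. ,   4.7,  -0.2])), (0.52, array([399.1, 168. ,   1.7]))]
```

View pics/end.png

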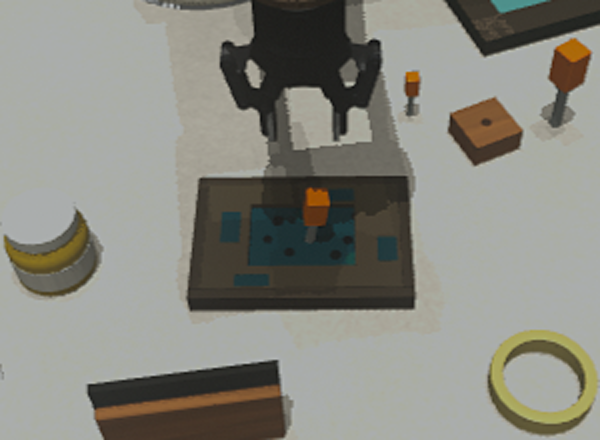

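The pin stands upright in the window with its head at (316,205) in the crop. The top of its head is at z≈92, which matches fully home. The tub, tape and squeegee haven't moved, and the gripper is clear.

```bash
python3 -c "
from station import finish_job;print(finish_job())"
```

```text
the job is handed in; nothing more can be done
None
```

The pin is seated fully home and standing upright in the blind hole; it never bore on the plate with more than about 12 N in the readings, the tub, tape and squeegee are where they were, and the job is handed in.

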